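Hold the inspection lamp over the cleaned rings

TASK

Take the hand lamp out of its charging dock by its handle, carry it up and over the row with the yellow tube rack, and hold it level over the tray that has the three steel rings in it, centred on the tray and in line with its long side, window about 20 mm above the tray's rim. Do not touch either tray with the lamp or knock anything else about. Finish with the lamp still held there, hovering still in the gripper: do not put it down or let go.

Things in the scene. Friction and masses are not known exactly. Their poses are not given: they have to be found in the camera images.
- lamp: the cordless inspection lamp, loose, about 0.3 kg: a grey housing 120 x 50 mm, 28 mm high, with a straight black bar handle above it on two pillars, 75 mm high in all. Origin: centre of the flat underside; x along handle and housing, y across, z up. Both ends are equivalent. It starts in the dock, underside 8 mm above the worktop
- lamp_grip (a point): the centre of the lamp's handle bar, 66 mm above the underside: grip here from above, fingers closing along the lamp's y. The bar is 92 mm long, 22 mm wide, 18 mm thick (57 to 75 mm above the underside); between the pillars 58 mm are free, with a 29 mm gap under the bar. Same axes as the lamp
- lamp_window (a point): the centre of the lamp's underside (the window), same axes as the lamp
- dock: the charging dock, fixed: a black pocket 138 x 68 mm outside, walls 20 mm high and 5 mm thick, pocket floor 8 mm above the worktop, with a small block at its -x end. Origin: centre of its underside. The lamp lies in it with 4 mm play all round and lifts straight out. x along its long side
- tray_full: the white parts tray that holds three steel rings (34 mm wide, 10 mm high) in a line, fixed: 128 x 56 mm outside, 18 mm high, walls 4 mm; the rings lie below the rim. Origin: centre of its underside; x along its long side, y across, z up. Its place and that of the empty tray may be swapped
- tray_full_rim (a point): the centre of the mouth of the tray with the rings, at rim height, 18 mm above the worktop, same axes as the tray
- tray_empty: a second white parts tray of the same size, empty, fixed; not the target. Origin: centre of its underside
- tube_rack: the yellow A-frame tube rack with capped tubes, loose: 180 mm long, 63 mm wide, frame 85 mm high, tubes up to 128 mm. It stands between the dock and the trays, in a row that runs away from the robot. Origin: centre of its underside; its y runs along its length, its x across it
- amber_bottle: the brown bottle with a black cap, loose, 66 mm wide and 138 mm high, at the far end of the row. Origin: centre of its underside
- jar: the small clear jar with a teal lid, loose, 59 mm wide and 65 mm high, at the near end of the row. Origin: centre of its underside
- beaker: the clear plastic beaker, loose, 70 x 77 mm and 92 mm high, behind the trays. Origin: centre of its underside
- dish: the petri dish, loose, 61 mm wide and 15 mm high, behind the dock. Origin: centre of its underside

How it is judged (in metres and radians):
On the way:
1. the lamp is lifted clear of the dock in the gripper (z of lamp_window in the frame of dock above 0.04 m and contact force between the fingers and lamp above 1 N), for 0.1 s.
At the end, for the whole second after the job is handed in: the lamp is held in the gripper, still, level within 7 degrees, its underside 8 to 35 mm above the rim of the tray with the rings, its centre within 12 mm of the tray's centre along and across the tray, its long axis within 8.5 degrees of the tray's, touching no tray (x of lamp_window in the frame of tray_full_rim between -0.012 and 0.012 m and y of lamp_window in the frame of tray_full_rim between -0.012 and 0.012 m and z of lamp_window in the frame of tray_full_rim between 0.008 and 0.035 m and angle between the x axis of lamp and the x axis of tray_full, either way round below 0.15 rad and angle between lamp's own z axis and vertical below 0.12 rad and contact force between the fingers and lamp above 1 N and contact force between lamp and tray_full below 0.2 N and linear speed of lamp below 0.02 m/s); the arm keeps its last pose, push and grip.
It fails at once if the tube rack, bottle or jar of the row shoved more than 20 mm or knocked over (distance of any of tube_rack, amber_bottle, jar from where it was at the start of the episode above 0.02 m or angle between any of tube_rack, amber_bottle, jar's own z axis and vertical above 0.5 rad).
It fails at once if the beaker or dish shoved more than 20 mm or knocked over (distance of any of beaker, dish from where it was at the start of the episode above 0.02 m or angle between any of beaker, dish's own z axis and vertical above 0.5 rad).
It fails at once if the lamp knocked against a tray (more than 1 N) (contact force between lamp and tray_full above 1 N or contact force between lamp and tray_empty above 1 N).
It fails at once if the lamp taken through the line of the rack lower than the rack's top, in place of over it (x of lamp_window in the frame of tube_rack between -0.035 and 0.035 m and height (world z) of lamp_window below 0.09 m).
It also fails if it takes over 48 s, if anything falls off the work surface, if the arm or the gripper's body presses on something with over 40 N, if the wrist force passes 120 N, or if a joint passes its speed limit or range.

ROBOT

A 6-joint arm with a two-finger parallel gripper is mounted at the origin on a cart in front of the work surface, level with it; the furniture and walls round the work are solid. World frame = base frame: x ahead of the robot, y to its left, z up, the work surface at z = 0. Lengths are in m, angles in degrees, forces in N, time in s.
With the tool pointing down it reaches from about 0.4 to 0.825 m from the base axis. Payload 7 kg.
Tool frame: the origin (TCP) lies at the very end of the fingers, on their centre line; the grasp point (between the pads) lies 19 mm behind it; z points along the fingers, y is the line along which they close (so a half turn about z gives the same grasp; the last joint's range is limited). The gripper opens to 88 mm and grips with 3 to 60 N. Pads are 19 mm wide; open, the fingers measure 130 mm over their backs; the gripper's body (78 mm by 193 mm) begins 47 mm behind the grasp point.
Start: joints at [90.648, 20.546, 0.682, 0, -70.136, -16.507], TCP at [0.184, 0.649, 0.227] pointing down, gripper open.
Joint ranges: [-176.03, 176.03], [-82.01, 121.73], [-58.28, 71.71], [-173.87, 95.51], [-174.79, -0.11], [-173.66, 173.66]. Speed limits (degrees/s): [136.94, 136.94, 172.46, 180, 180, 180].

INTERFACE

Orientations are given as [roll, pitch, yaw] about the fixed x, y, z axes, in that order (R = Rz(yaw) Ry(pitch) Rx(roll)).
In Python, from plant import r gives the robot as it stands. The module is installed in compiled form; this text tells all that it offers.
- The arm moves only by the tool jog_arm, never from a script. Its arguments are lists of equal length, an entry for each row: "travel": the shift along the tool's x, y, z each as a share of 50 cm, from -1 to 1, a list of three; "dr": the turn, a rotation vector about the tool's x, y, z each as a share of 360 degrees, from -1 to 1, a list of three; "claw": the opening, from 0 (shut) to 1 (fully open). A call has exactly 10 rows; each row is the pose to reach, as a shift and turn from the pose commanded when the call began, along the tool's axes at that moment, turning the shorter way round; what a row does not reach only later rows make up. A row lasts 1/8 s, in which the tool goes at most 62.5 mm and 10.7 degrees, less where a joint would pass 70% of its speed; a pose out of reach is approached as far as the arm can. A call with a number of a shift or a turn outside -1 to 1 is refused whole. A call with a gripper value outside its range is refused whole. The fingers move at their own pace and stop on an object; "newtons" is the grip in N (left out, the last holds). Time passes only in rows, so rows that repeat a pose let the fingers close, or fill a call up. It gives the time, the measured TCP pose, the force, the opening and the grip force at its end, in the units of the state.
- r.get_state(): the state, without advancing time (a new reading comes with each control period).
- r.capture(name): name is "side" or "top" or "wrist"; returns a dict with "pixels" (384x512x3 uint8, red, green, blue), "range_z" (384x512 float32, m along the optical axis (not along the pixel's ray), 0 where there is no reading), "fx", "fy", "cx", "cy" (pixels), "position" and "attitude" of the camera in the world; the wrist camera has in their place "hand_eye" (4x4, takes a point from camera to tool coordinates, whose origin is the TCP and whose axes are the flange's). Camera axes: x right, y up, looking along -z (the intrinsics and any distortion apply to the point x, -y, -z); pixel columns grow to the right and rows downward; lengths in m; the calibration is good to about 2 mm. A picture is of the moment at which its call begins: read the wrist's pose just before it.
- r.close_job(): hands the job in; it is judged then, once.
Trained networks look in the newest picture that a camera, given by its name, has taken for a name from the list of things; names that differ only in an ending like _2 or _b are one class to them, and where a whole thing is asked for, a point or a joint stands for the part that bears it (a point fixed in the world has none). Each returns a list of dicts, best first, with "conf" (0 to 1); they miss things now and then, are a little off and sometimes report something else, mostly with a low value. They report only what shows in the picture. A call takes as long as a camera call.
- r.boxes_of(name, camera): "extent" ([left, top, right, bottom] in pixels, round what is visible of it).
- r.regions_of(name, camera): "pixels" (384x512 bool, what is visible of it) and "extent" ([left, top, right, bottom] in pixels, round what is visible of it).
- r.tip_of(name, camera): "at" ([column, row] in pixels: a listed point, or the origin of a listed thing).
The state is a dict: "time_s": time; "joints": joint angles; "qd": joint speeds; "joint_torque": joint torques, N m; "tcp_pos": TCP position; "eef_rot": TCP orientation; "contact_force": force on the tool from outside, world axes, zero at the start; "moment": the same for the moment, N m; "gripper_width": finger opening in m; "gripper_force": force on a finger pad.
Only numpy, scipy, OpenCV 4.12 (cv2) and the standard library are available. Lean on these libraries where they do the work, as an engineer would, in place of code of your own. Each camera call takes 0.05 s, during which the arm holds its last target. There are 200 camera calls.

## Working session

There is one attempt and no reset: what is moved stays moved. The work goes in short steps, Python scripts to look and compute and a tool call to move; the robot and the scene stay as the last step left them, time stands still between calls to the robot, and variables do not carry over. Pictures are saved under pics/ and viewed, at most 10 in all, crops included, and the job is handed in when it is done.

Besides the shell and the picture viewer there is one more tool, called after "Request:" as name(argument=value, ...) on one line, values as JSON. jog_arm: Moves the arm, as the interface text tells. Its arguments: {"type":"object","properties":{"travel":{"type":"array"},"dr":{"type":"array"},"claw":{"type":"array"},"newtons":{"type":"number"}},"required":["travel","dr","claw"]}

```bash
mkdir -p pics; cat > h.py <<'E'
import numpy as np, cv2
from scipy.spatial.transform import Rotation as R
from plant import r
def Rm(att):
    a=np.array(att,float)
    if a.shape==(3,3): return a
    if a.size==4: return R.from_quat(a).as_matrix()
    return R.from_euler('xyz',a,degrees=True).as_matrix()
def cloud(c,Tt=None):
    z=c['range_z']; v,u=np.mgrid[:384,:512]
    P=np.stack([(u-c['cx'])/c['fx']*z,-(v-c['cy'])/c['fy']*z,-z],-1)
    if Tt is None: return P@Rm(c['attitude']).T+np.array(c['position'])
    H=np.array(c['hand_eye']); P=P@H[:3,:3].T+H[:3,3]
    return P@Tt[0].T+Tt[1]
E
python3 - <<'E'
from h import *
s=r.get_state(); print(s)
out=[]
for n in('top','side'):
    c=r.capture(n); print({k:c[k] for k in c if k not in('pixels','range_z')})
    np.savez('c_'+n,**c)
    cv2.imwrite(f'pics/{n}0.png',c['pixels'][:,:,::-1])
    P=cloud(c)
    for o in 'lamp dock tray_full tray_empty tube_rack amber_bottle jar beaker dish'.split():
        for d in r.regions_of(o,n)[:2]:
            m=d['pixels']&(c['range_z']>0); Q=P[m]
            if len(Q)<5: continue
            rc=cv2.minAreaRect(Q[:,:2].astype(np.float32))
            print(n,o,round(d['conf'],2),[int(x) for x in d['extent']],'med',np.median(Q,0).round(3),'z95',np.percentile(Q[:,2],[5,98]).round(3),'rect',np.round(rc[0],3),np.round(rc[1],3),round(rc[2],1))
E
```

```text
{'time_s': 0.0, 'joints': array([ 9.06462294e+01,  2.05946074e+01,  6.30968128e-01, -1.93123943e-02,
       -7.01362089e+01, -1.65065109e+01]), 'qd': array([-0.04289741,  0.03085991,  0.04687459, -0.04531562, -0.06810483,
       -0.00939167]), 'joint_torque': array([-4.73323835e-04, -5.82711017e+01,  2.93048537e+01,  6.99741796e+00,
        7.01118741e-03, -1.57665850e-04]), 'tcp_pos': array([0.18437436, 0.64879685, 0.22556812]), 'eef_rot': array([ 1.79899108e+02, -1.09657588e-02, -1.58668498e+01]), 'contact_force': array([-0.09870292, -0.32179842, -0.17199778]), 'moment': array([ 0.03454799,  0.02058162, -0.01270248]), 'gripper_force': 0.0, 'gripper_width': 0.08763074662538699}
{'fx': 381.92617723232286, 'fy': 381.92617723232286, 'cx': 247.0688126546975, 'cy': 194.0722536176762, 'position': array([0.3628703 , 0.13684657, 0.9126629 ]), 'attitude': array([ 10.75588231,   1.0494335 , -90.4451414 ])}
top lamp 0.83 [299, 189, 336, 243] med [ 0.465 -0.008  0.038] z95 [0.028 0.086] rect [ 0.471 -0.016] [0.123 0.057] 14.4
top dock 0.94 [291, 191, 338, 259] med [ 0.433 -0.027  0.018] z95 [0.
[... 1953 characters left out ...]
 amber_bottle 0.67 [281, 148, 310, 204] med [0.681 0.133 0.079] z95 [0.013 0.137] rect [0.714 0.168] [0.119 0.072] 41.9
side jar 0.62 [177, 225, 206, 264] med [0.374 0.115 0.057] z95 [0.008 0.066] rect [0.382 0.167] [0.132 0.058] 86.2
side jar 0.6 [254, 141, 284, 177] med [0.696 0.262 0.065] z95 [0.006 0.12 ] rect [0.702 0.277] [0.368 0.073] 46.9
side beaker 0.72 [254, 140, 283, 179] med [0.697 0.259 0.067] z95 [0.014 0.091] rect [0.703 0.274] [0.071 0.067] 42.7
side beaker 0.72 [148, 185, 200, 219] med [0.433 0.317 0.005] z95 [0.001 0.018] rect [0.43  0.321] [0.056 0.143] 10.6
side dish 0.71 [320, 208, 344, 227] med [0.692 0.026 0.013] z95 [0.005 0.015] rect [0.697 0.029] [0.06  0.059] 27.6
```

```bash
python3 - <<'E'
import cv2,numpy as np
a=cv2.imread('pics/top0.png');cv2.imwrite('pics/top_crop.png',cv2.resize(a[90:290,130:360],None,fx=3,fy=3,interpolation=2)[:600,:800])
from h import *
c=dict(np.load('c_top.npz'));P=cloud(c).reshape(-1,3)
# handle bar
m=(abs(P[:,0]-.47)<.08)&(abs(P[:,1]+.016)<.06)&(P[:,2]>.072)&(P[:,2]<.1)
Q=P[m];print(len(Q),cv2.minAreaRect(Q[:,:2].astype(np.float32)),Q.mean(0))
for x0 in(.565,.431):
    m=(abs(P[:,0]-x0)<.06)&(abs(P[:,1]-.319)<.09)&(P[:,2]>.013)&(P[:,2]<.03)
    Q=P[m];print(len(Q),cv2.minAreaRect(Q[:,:2].astype(np.float32)),np.median(Q,0))
E
```

```text
430 ((0.46944817900657654, -0.013048812747001648), (0.09200835973024368, 0.022469960153102875), 14.704984664916992) [ 0.46822323 -0.01201993  0.08279773]
651 ((0.5653526186943054, 0.3299626111984253), (0.11885176599025726, 0.14985637366771698), 0.6122261881828308) [0.5646714  0.32784913 0.01650496]
376 ((0.43172502517700195, 0.3276125192642212), (0.15412257611751556, 0.11740834265947342), 89.94532012939453) [0.42770617 0.34363097 0.01818228]
```

View pics/top_crop.png

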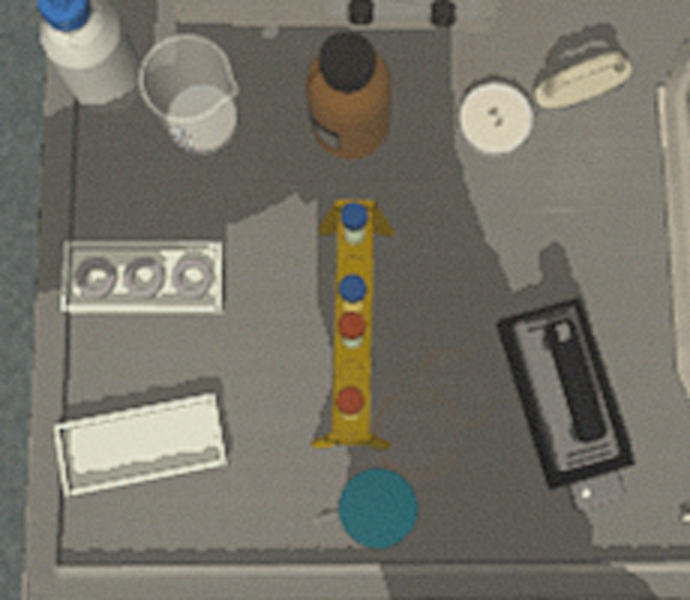

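The crop shows the ring tray at about (143,277), the empty tray at (140,443), the rack at (350,325) and the lamp in the dock at (575,385). This agrees with the networks.

```bash
cat >> h.py <<'E'
def Tt(s): return R.from_euler('xyz',s['eef_rot'],degrees=True).as_matrix(),np.array(s['tcp_pos'])
def plan(p,yaw):
    s=r.get_state(); M,t=Tt(s)
    d=M.T@(np.array(p)-t)/.5
    G=R.from_euler('xyz',[180,0,yaw],degrees=True).as_matrix()
    print('t',s['time_s'],'pos',t.round(4),s['eef_rot'].round(2),'j',s['joints'].round(1),'w',round(s['gripper_width'],4),'gf',round(s['gripper_force'],1),s['contact_force'].round(1))
    print('travel',d.round(4),'dr',(R.from_matrix(M.T@G).as_rotvec()/2/np.pi).round(4))
E
python3 -c "
from h import *
plan([.46,.25,.28],14.7)"
```

```text
t 1.0 pos [0.1845 0.6493 0.2266] [180.     0.   -15.86] j [ 90.6  20.5   0.7  -0.  -70.1 -16.5] w 0.0874 gf 0.0 [ 0.4 -0.3  0.1]
travel [ 0.7483  0.6176 -0.1069] dr [ 0.      0.     -0.0849]
```

Request:
jog_arm(travel=[[0.08,0.065,-0.08],[0.16,0.13,-0.107],[0.25,0.2,-0.107],[0.33,0.27,-0.107],[0.41,0.34,-0.107],[0.5,0.41,-0.107],[0.58,0.48,-0.107],[0.66,0.55,-0.107],[0.748,0.618,-0.107],[0.748,0.618,-0.107]], dr=[[0,0,-0.01],[0,0,-0.02],[0,0,-0.03],[0,0,-0.04],[0,0,-0.05],[0,0,-0.06],[0,0,-0.07],[0,0,-0.08],[0,0,-0.085],[0,0,-0.085]], claw=[1,1,1,1,1,1,1,1,1,1])

```text
time_s: 2.25
tcp_pos: [0.4612, 0.247, 0.2802]
eef_rot: [180.0, -0.0, 14.5]
contact_force: [-1.2, 0.8, -0.4]
gripper_width: 0.0878
gripper_force: 0.0
```

```bash
python3 -c "
from h import *
plan([.47,-.014,.2],14.7)"
```

```text
t 2.25 pos [0.4612 0.247  0.2802] [ 1.7999e+02 -1.0000e-02  1.4510e+01] j [ 49.7   4.3 -13.4   0.  -72.4  54.8] w 0.0878 gf 0.0 [-1.2  0.8 -0.4]
travel [-0.1139  0.5098  0.1605] dr [ 0.     -0.     -0.0005]
```

Request:
jog_arm(travel=[[-0.012,0.06,0],[-0.025,0.13,0],[-0.04,0.19,0],[-0.055,0.25,0],[-0.07,0.32,0.03],[-0.085,0.38,0.07],[-0.1,0.45,0.12],[-0.114,0.51,0.16],[-0.114,0.51,0.16],[-0.114,0.51,0.16]], dr=[[0,0,0],[0,0,0],[0,0,0],[0,0,0],[0,0,0],[0,0,0],[0,0,0],[0,0,0],[0,0,0],[0,0,0]], claw=[1,1,1,1,1,1,1,1,1,1])

```text
time_s: 3.5
tcp_pos: [0.47, -0.0107, 0.2006]
eef_rot: [180.0, -0.1, 14.7]
contact_force: [0.2, 1.1, 0.6]
gripper_width: 0.0872
gripper_force: 0.0
```

```bash
python3 - <<'E'
from h import *
s=r.get_state(); c=r.capture('wrist'); cv2.imwrite('pics/w1.png',c['pixels'][:,:,::-1])
P=cloud(c,Tt(s)).reshape(-1,3)
m=(abs(P[:,0]-.47)<.08)&(abs(P[:,1]+.016)<.06)&(P[:,2]>.068)&(P[:,2]<.1)
Q=P[m];print(len(Q),cv2.minAreaRect(Q[:,:2].astype(np.float32)),np.median(Q,0))
plan([.47,-.014,.055],14.7)
E
```

```text
2652 ((0.47126731276512146, -0.014173198491334915), (0.09026352316141129, 0.021478231996297836), 14.267684936523438) [ 0.47410702 -0.0132284   0.08272087]
t 3.55 pos [ 0.4701 -0.0105  0.2008] [ 1.800e+02 -8.000e-02  1.478e+01] j [ 22.8   2.  -26.5   0.  -61.4  82. ] w 0.0876 gf 0.0 [ 0.  -0.5 -0.2]
travel [-0.0025  0.0068  0.2915] dr [ 0.     -0.0002  0.0002]
```

View pics/w1.png

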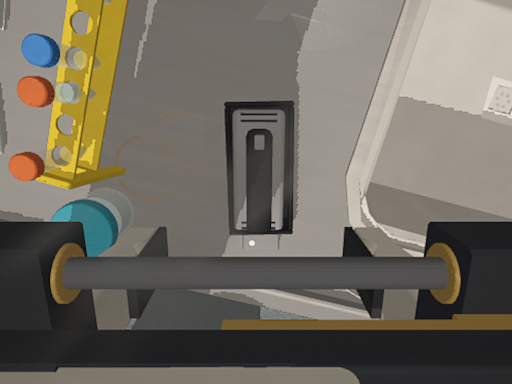

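The wrist view shows the lamp upright in the image at (259,180), and it matches the top-camera pose. There is a white bin to the right, from about column 350, so I'm checking its clearance first.

```bash
python3 - <<'E'
from h import *
for n in('top','side'):
    P=cloud(dict(np.load(f'c_{n}.npz'))).reshape(-1,3)
    for y0 in np.arange(-.2,-.04,.02):
        m=(abs(P[:,0]-.47)<.08)&(P[:,1]>y0)&(P[:,1]<y0+.02)
        if m.any(): print(n,round(y0,2),m.sum(),P[m,2].max().round(3))
plan([.471,-.014,.055],14.5)
E
```

```text
top -0.2 419 0.018
top -0.18 230 0.018
top -0.16 208 0.016
top -0.14 431 0.016
top -0.12 606 0.017
top -0.1 560 0.006
top -0.08 537 0.022
top -0.06 468 0.04
side -0.2 530 0.016
side -0.18 504 0.016
side -0.16 1061 0.014
side -0.14 1256 0.015
side -0.12 744 0.013
side -0.1 754 0.002
side -0.08 792 0.02
side -0.06 966 0.037
t 3.55 pos [ 0.4701 -0.0105  0.2008] [ 1.800e+02 -8.000e-02  1.478e+01] j [ 22.8   2.  -26.5   0.  -61.4  82. ] w 0.0876 gf 0.0 [ 0.  -0.5 -0.2]
travel [-0.0005  0.0073  0.2915] dr [ 0.     -0.0002  0.0008]
```

Request:
jog_arm(travel=[[0,0.007,0.05],[0,0.007,0.1],[0,0.007,0.15],[0,0.007,0.2],[0,0.007,0.24],[0,0.007,0.27],[0,0.007,0.285],[0,0.007,0.292],[0,0.007,0.292],[0,0.007,0.292]], dr=[[0,0,0.0008],[0,0,0.0008],[0,0,0.0008],[0,0,0.0008],[0,0,0.0008],[0,0,0.0008],[0,0,0.0008],[0,0,0.0008],[0,0,0.0008],[0,0,0.0008]], claw=[1,1,1,1,1,1,1,1,1,1])

```text
time_s: 4.8
tcp_pos: [0.4708, -0.0145, 0.0546]
eef_rot: [-180.0, -0.1, 14.5]
contact_force: [-0.2, 1.5, 0.9]
gripper_width: 0.0877
gripper_force: 0.0
```

Request:
jog_arm(travel=[[0,0,0],[0,0,0],[0,0,0],[0,0,0],[0,0,0],[0,0,0],[0,0,0],[0,0,0],[0,0,0],[0,0,0]], dr=[[0,0,0],[0,0,0],[0,0,0],[0,0,0],[0,0,0],[0,0,0],[0,0,0],[0,0,0],[0,0,0],[0,0,0]], claw=[0.6,0.4,0.3,0.2,0.1,0,0,0,0,0], newtons=35)

```text
time_s: 6.05
tcp_pos: [0.4704, -0.0146, 0.054]
eef_rot: [-180.0, 0.0, 14.5]
contact_force: [0.2, 0.7, -1.9]
gripper_width: 0.0216
gripper_force: 35.0
```

```bash
python3 -c "
from h import *
plan([.471,-.014,.28],14.5)"
```

```text
t 6.05 pos [ 0.4704 -0.0146  0.054 ] [-180.      0.     14.45] j [ 22.3  12.5 -37.3  -0.  -40.2  82.2] w 0.0216 gf 35.0 [ 0.2  0.7 -1.9]
travel [ 0.0014 -0.0009 -0.4519] dr [-0.      0.     -0.0001]
```

Gripped at the 22 mm bar width. Lifting straight up.

Request:
jog_arm(travel=[[0,0,-0.02],[0,0,-0.06],[0,0,-0.11],[0,0,-0.17],[0,0,-0.23],[0,0,-0.3],[0,0,-0.36],[0,0,-0.42],[0,0,-0.45],[0,0,-0.45]], dr=[[0,0,0],[0,0,0],[0,0,0],[0,0,0],[0,0,0],[0,0,0],[0,0,0],[0,0,0],[0,0,0],[0,0,0]], claw=[0,0,0,0,0,0,0,0,0,0])

```text
time_s: 7.3
tcp_pos: [0.4705, -0.0145, 0.2796]
eef_rot: [-180.0, -0.1, 14.4]
contact_force: [0.3, -0.8, -5.0]
gripper_width: 0.0215
gripper_force: 35.0
```

```bash
python3 -c "
from h import *
plan([.566,.320,.28],90)"
```

```text
t 7.3 pos [ 0.4705 -0.0145  0.2796] [-1.7997e+02 -8.0000e-02  1.4450e+01] j [ 22.3  -1.1 -19.   -0.  -72.   82.2] w 0.0215 gf 35.0 [ 0.3 -0.8 -5. ]
travel [ 0.3518 -0.6003 -0.    ] dr [ 1.000e-04 -2.000e-04 -2.099e-01]
```

Request:
jog_arm(travel=[[0.01,-0.02,0],[0.03,-0.05,0],[0.055,-0.09,0],[0.08,-0.14,0],[0.11,-0.19,0],[0.14,-0.24,0],[0.165,-0.285,0],[0.195,-0.33,0],[0.22,-0.38,0],[0.25,-0.43,0]], dr=[[0,0,-0.007],[0,0,-0.018],[0,0,-0.033],[0,0,-0.05],[0,0,-0.067],[0,0,-0.084],[0,0,-0.1],[0,0,-0.117],[0,0,-0.133],[0,0,-0.15]], claw=[0,0,0,0,0,0,0,0,0,0])

```text
time_s: 8.55
tcp_pos: [0.5373, 0.2259, 0.2772]
eef_rot: [-179.9, 0.1, 68.7]
contact_force: [0.6, 0.1, -3.3]
gripper_width: 0.0217
gripper_force: 35.0
```

```bash
python3 -c "
from h import *
plan([.566,.320,.28],90)"
```

```text
t 8.55 pos [0.5373 0.2259 0.2772] [-1.799e+02  1.300e-01  6.874e+01] j [ 42.   10.4  -6.6  -0.  -73.2 116.7] w 0.0217 gf 35.0 [ 0.6  0.1 -3.3]
travel [ 0.1961 -0.0147 -0.0061] dr [-0.0003  0.0003 -0.0591]
```

Request:
jog_arm(travel=[[0.03,-0.002,0],[0.06,-0.005,0],[0.09,-0.007,0],[0.12,-0.009,0],[0.15,-0.011,0],[0.17,-0.013,0],[0.185,-0.014,0],[0.19,-0.014,0],[0.19,-0.014,0],[0.19,-0.014,0]], dr=[[0,0,-0.01],[0,0,-0.02],[0,0,-0.03],[0,0,-0.04],[0,0,-0.048],[0,0,-0.053],[0,0,-0.056],[0,0,-0.058],[0,0,-0.058],[0,0,-0.058]], claw=[0,0,0,0,0,0,0,0,0,0])

```text
time_s: 9.8
tcp_pos: [0.5662, 0.3153, 0.2793]
eef_rot: [180.0, -0.0, 89.3]
contact_force: [-0.4, 1.0, -3.2]
gripper_width: 0.0218
gripper_force: 35.0
```

```bash
python3 - <<'E'
from h import *
s=r.get_state(); c=r.capture('wrist'); cv2.imwrite('pics/w2.png',c['pixels'][:,:,::-1])
P=cloud(c,Tt(s)).reshape(-1,3); ok=(c['range_z']>0).ravel()
def rect(l,m): 
    Q=P[m&ok]; 
    if len(Q)>5: print(l,len(Q),cv2.minAreaRect(Q[:,:2].astype(np.float32)),np.median(Q,0).round(4))
for o in('tray_full','lamp'):
    for d in r.regions_of(o,'wrist')[:1]: print(o,d['conf'],d['extent']); rect(o,d['pixels'].ravel())
# top-cam edges of the tray before (colour-free): fit of the white pixels
t=dict(np.load('c_top.npz')); T=cloud(t).reshape(-1,3); g=(t['pixels'].min(2)>190).ravel()
m=g&(abs(T[:,0]-.566)<.05)&(abs(T[:,1]-.32)<.085); print('top white',m.sum(),cv2.minAreaRect(T[m,:2].astype(np.float32)),T[m].mean(0))
plan([.566,.320,.085],90)
E
```

```text
tray_full 0.89 [231.7, 104.1, 280.0, 116.8]
tray_full 687 ((0.5660789012908936, 0.37308111786842346), (0.016998983919620514, 0.05683118849992752), 89.22322082519531) [0.5673 0.3733 0.0134]
lamp 0.82 [203.6, 115.1, 302.7, 327.1]
lamp 13387 ((0.5632489919662476, 0.30644863843917847), (0.13856129348278046, 0.12184137105941772), 89.71715545654297) [0.5654 0.347  0.2721]
top white 176 ((0.5627198815345764, 0.3212062418460846), (0.05418208986520767, 0.12281449139118195), 0.8061453104019165) [0.5557116  0.30908356 0.01226557]
t 9.95 pos [0.5662 0.3154 0.2793] [ 1.7999e+02 -1.0000e-02  8.9310e+01] j [ 46.3  16.5   1.7  -0.  -75.2 133. ] w 0.0217 gf 35.0 [-0.8  0.5 -3.9]
travel [ 0.0092 -0.0006  0.3886] dr [ 0.     -0.     -0.0019]
```

View pics/w2.png

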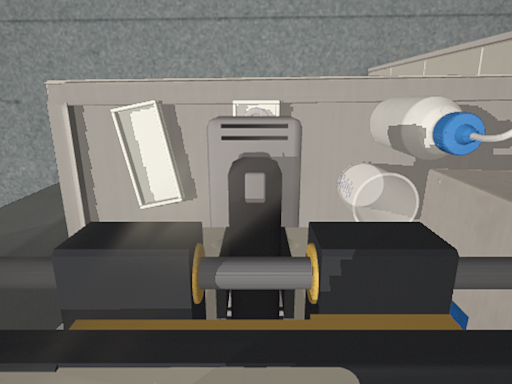

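The wrist view shows the lamp in line with the ring tray. The tray's far end shows at (256,107), and the empty tray and beaker are clear at the sides. Descending to about 30 mm over the rim.

Request:
jog_arm(travel=[[0.007,0,0.03],[0.007,0,0.08],[0.007,0,0.13],[0.007,0,0.19],[0.007,0,0.24],[0.007,0,0.29],[0.007,0,0.33],[0.007,0,0.355],[0.007,0,0.367],[0.007,0,0.367]], dr=[[0,0,-0.001],[0,0,-0.001],[0,0,-0.001],[0,0,-0.001],[0,0,-0.001],[0,0,-0.001],[0,0,-0.001],[0,0,-0.001],[0,0,-0.001],[0,0,-0.001]], claw=[0,0,0,0,0,0,0,0,0,0])

```text
time_s: 11.2
tcp_pos: [0.5663, 0.3192, 0.0954]
eef_rot: [-180.0, 0.0, 89.7]
contact_force: [-0.3, -0.6, -2.6]
gripper_width: 0.022
gripper_force: 35.0
```

```bash
python3 - <<'E'
from h import *
for n in('side','top'):
    c=r.capture(n); P=cloud(c)
    if n=='side': cv2.imwrite('pics/s2.png',cv2.resize(c['pixels'][110:260,80:280,::-1],None,fx=4,fy=4,interpolation=2))
    for o in('lamp','tray_full'):
        for d in r.regions_of(o,n)[:1]:
            Q=P[d['pixels']&(c['range_z']>0)]
            print(n,o,d['conf'],np.round(d['extent']),np.percentile(Q,[2,50,98],axis=0).round(3).tolist(),cv2.minAreaRect(Q[:,:2].astype(np.float32)))
            if o=='lamp':
                for lo,hi in((.055,.068),(.05,.06)):
                    q=Q[(Q[:,2]>lo)&(Q[:,2]<hi)]
                    if len(q)>20: 
                        A=np.c_[q[:,:2]-q[:,:2].mean(0),np.ones(len(q))]; print('plane',lo,len(q),np.linalg.lstsq(A,q[:,2],rcond=None)[0].round(3),q.mean(0).round(3))
plan([.566,.319,.086],89.5)
E
```

```text
side lamp 0.62 [195. 145. 237. 180.] [[0.54, 0.259, 0.054], [0.556, 0.286, 0.076], [0.584, 0.372, 0.124]] ((0.7522943019866943, 0.7668013572692871), (1.1019394397735596, 0.0854005441069603), 67.20702362060547)
plane 0.055 154 [-0.019 -0.008  0.062] [0.55  0.291 0.062]
plane 0.05 77 [-0.03  -0.007  0.057] [0.551 0.294 0.057]
side tray_full 0.68 [196. 170. 238. 201.] [[0.498, 0.152, -0.0], [0.555, 0.309, 0.011], [0.591, 0.382, 0.107]] ((0.5489488840103149, 0.260590523481369), (0.2640666365623474, 0.09630174934864044), 71.69214630126953)
top lamp 0.62 [178. 163. 198. 188.] [[0.539, 0.261, 0.061], [0.558, 0.278, 0.08], [0.588, 0.298, 0.128]] ((0.5638017654418945, 0.2829247713088989), (0.05080439895391464, 0.04434545710682869), 0.45488452911376953)
top tray_full 0.84 [179. 173. 205. 196.] [[0.536, 0.256, 0.002], [0.547, 0.269, 0.01], [0.588, 0.318, 0.022]] ((0.5494464039802551, 0.27834656834602356), (0.047179996967315674, 0.07829088717699051), 35.495296478271484)
t 11.5 pos [0.5665 0.3194 0.0962] [ 1.7996e+02 -4.0000e-02  8.9700e+01] j [ 46.6  24.2 -11.9   0.  -53.8 133.1] w 0.0217 gf 35.0 [-0.  -0.4 -4. ]
travel [-0.0008 -0.001   0.0205] dr [ 0.0001 -0.0001  0.0005]
```

View pics/s2.png

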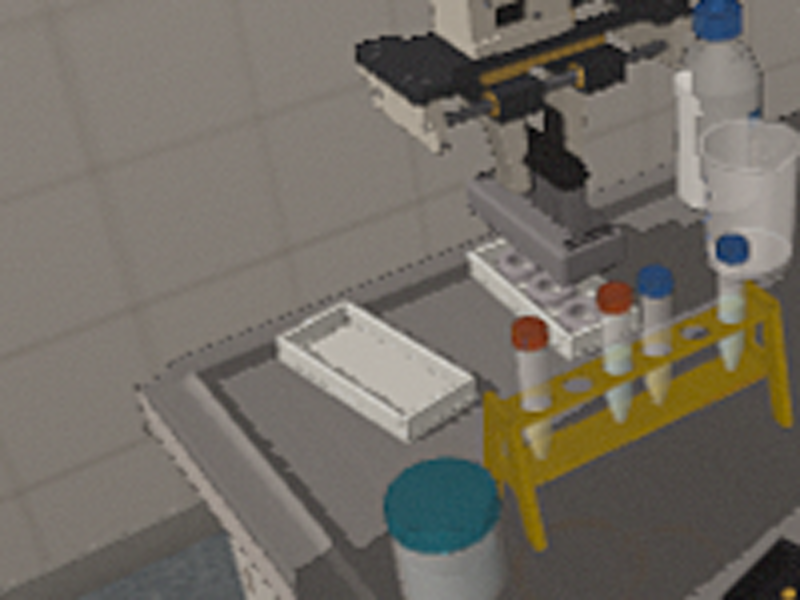

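The side view shows the lamp hovering level above the ring tray at about (560,230), with the rack, jar and beaker undisturbed. Lowering the last 10 mm.

Request:
jog_arm(travel=[[-0.001,-0.001,0.005],[-0.001,-0.001,0.01],[-0.001,-0.001,0.015],[-0.001,-0.001,0.02],[-0.001,-0.001,0.02],[-0.001,-0.001,0.02],[-0.001,-0.001,0.02],[-0.001,-0.001,0.02],[-0.001,-0.001,0.02],[-0.001,-0.001,0.02]], dr=[[0,0,0],[0,0,0],[0,0,0],[0,0,0],[0,0,0],[0,0,0],[0,0,0],[0,0,0],[0,0,0],[0,0,0]], claw=[0,0,0,0,0,0,0,0,0,0])

```text
time_s: 12.75
tcp_pos: [0.5657, 0.3187, 0.0856]
eef_rot: [180.0, -0.0, 89.7]
contact_force: [-0.2, 0.2, -4.4]
gripper_width: 0.0218
gripper_force: 35.0
```

```bash
python3 - <<'E'
from h import *
plan([.566,.319,.086],89.5)
c=r.capture('side'); P=cloud(c)
Q=P[r.regions_of('lamp','side')[0]['pixels']&(c['range_z']>0)]
print(np.percentile(Q[:,2],[1,3,10,50]).round(3))
print(r.close_job())
E
```

```text
t 12.75 pos [0.5657 0.3187 0.0856] [180.    -0.    89.69] j [ 46.6  24.8 -12.6   0.  -52.6 133.1] w 0.0218 gf 35.0 [-0.2  0.2 -4.4]
travel [ 0.0007  0.0005 -0.0008] dr [ 0.     -0.      0.0005]
[0.008 0.043 0.049 0.066]
the job is handed in; nothing more can be done
None
```

I handed the job in with the lamp held still and level over the centre of the ring tray, in line with its long side, its window about 20 mm above the rim; no verdict came back, so a pass isn't confirmed.

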